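# Reverse the fragrance bottles into the pouring rack

### The job

For the next candle batch the scents are used in the opposite sequence: move the four bottles of fragrance oil from the coloured cells of the stock row into the brown wooden pouring rack in reverse order, so that the bottle that stands farthest left in the stock row ends in the rightmost cell of the rack, the second from the left in the second from the right, and so on (left and right as seen from the robot). Set each bottle down gently, upright on the floor of its own cell; do not drop or tip one over, and let go of them all. Leave the cream candle between the racks standing where it is.

Things in the scene. Friction and masses are not known exactly. Their poses are not given: they have to be found in the camera images.
- bottle_red: Loose closed amber glass bottle with a red cap and a white blank label, about 110 g, 93 mm tall. Round body 36 mm in diameter up to 62 mm, then a shoulder; the cap is 28 mm in diameter, from 71 to 93 mm. Origin: centre of its underside; z up along the bottle. At the start it stands in the red cell of the stock row.
- bottle_yellow: Loose closed amber glass bottle with a yellow cap and a white blank label, about 110 g, 93 mm tall. Round body 36 mm in diameter up to 62 mm, then a shoulder; the cap is 28 mm in diameter, from 71 to 93 mm. Origin: centre of its underside; z up along the bottle. At the start it stands in the yellow cell of the stock row.
- bottle_blue: Loose closed amber glass bottle with a blue cap and a white blank label, about 110 g, 93 mm tall. Round body 36 mm in diameter up to 62 mm, then a shoulder; the cap is 28 mm in diameter, from 71 to 93 mm. Origin: centre of its underside; z up along the bottle. At the start it stands in the blue cell of the stock row.
- bottle_green: Loose closed amber glass bottle with a green cap and a white blank label, about 110 g, 93 mm tall. Round body 36 mm in diameter up to 62 mm, then a shoulder; the cap is 28 mm in diameter, from 71 to 93 mm. Origin: centre of its underside; z up along the bottle. At the start it stands in the green cell of the stock row.
- home_red: Square red plastic cell of the stock row, fixed, 60 x 60 mm outside, 54 mm inside, walls 3 mm thick and 16 mm high, floor 4 mm thick, in which the bottle with the red cap stands at the start. The four cells stand in a row, centres 62 mm apart, on an 8 mm thick grey tray; their sequence varies. Origin: centre of its underside; x points away from the robot across the row, y to the left along the row (the row is turned by up to 0.25 rad).
- home_yellow: Square yellow plastic cell of the stock row, fixed, 60 x 60 mm outside, 54 mm inside, walls 3 mm thick and 16 mm high, floor 4 mm thick, in which the bottle with the yellow cap stands at the start. The four cells stand in a row, centres 62 mm apart, on an 8 mm thick grey tray; their sequence varies. Origin: centre of its underside; x points away from the robot across the row, y to the left along the row (the row is turned by up to 0.25 rad).
- home_blue: Square blue plastic cell of the stock row, fixed, 60 x 60 mm outside, 54 mm inside, walls 3 mm thick and 16 mm high, floor 4 mm thick, in which the bottle with the blue cap stands at the start. The four cells stand in a row, centres 62 mm apart, on an 8 mm thick grey tray; their sequence varies. Origin: centre of its underside; x points away from the robot across the row, y to the left along the row (the row is turned by up to 0.25 rad).
- home_green: Square green plastic cell of the stock row, fixed, 60 x 60 mm outside, 54 mm inside, walls 3 mm thick and 16 mm high, floor 4 mm thick, in which the bottle with the green cap stands at the start. The four cells stand in a row, centres 62 mm apart, on an 8 mm thick grey tray; their sequence varies. Origin: centre of its underside; x points away from the robot across the row, y to the left along the row (the row is turned by up to 0.25 rad).
- pouring_rack: Fixed brown wooden rack, 67 mm (x) by 253 mm (y), 22 mm high, with four open square cells in a row along its y axis, empty at the start. Cell centres at y = -93, -31, 31 and 93 mm, x = 0; each cell 57 x 57 mm inside, walls 5 mm thick, floor 6 mm above the underside. Origin: centre of its underside; x points away from the robot, y to the left as seen from the robot (turned by up to 0.25 rad). It stands beside the stock row, on either side.
- candle: Loose finished candle of cream wax with wavy sides, up to 55 mm in diameter and 70 mm tall (plus a thin 11 mm wick), standing between the two racks. Origin: centre of its underside; z up.
Not all that is in view belongs to the job. Leave any purple look-alike of the candle alone.

How it is judged:
By the outcome, as a careful person would: the job done as asked, in the order asked, and still so for the second after the job is handed in, with the robot touching nothing.
It also fails if it takes over 109 s, if anything falls off the work surface, if the arm or the gripper's body presses on something with over 40 N, if the wrist force passes 120 N, or if a joint passes its speed limit or range.

### The arm

A 6-joint arm with a two-finger parallel gripper is mounted at the origin on the work surface. World frame = base frame: x ahead of the robot, y to its left, z up, the work surface at z = 0. Lengths are in m, angles in rad, forces in N, time in s.
With the tool pointing down it reaches from about 0.3 to 0.875 m from the base axis. Payload 6.4 kg.
Tool frame: the origin (TCP) lies midway between the tips of the shut fingers; the grasp point (between the pads) lies 19 mm behind it; z points along the fingers, y is the line along which they close (so a half turn about z gives the same grasp; the last joint's range is limited). The gripper opens to 85 mm and grips with 20 to 120 N. Pads are 22 mm wide; open, the fingers measure 114 mm over their backs; the gripper's body (76 mm by 85 mm) begins 54 mm behind the grasp point. The pads swing forward as they close: fully open they stand 13 mm farther back than shut.
Start: joints at [1.087, 0.181, 1.607, -0, 1.354, -0.206], TCP at [0.158, 0.553, 0.231] pointing down, gripper open.
Joint ranges: [-2.99, 2.99], [-0.89, 2.07], [0.3, 2.58], [-1.14, 4.28], [0, 2.63], [-3.12, 3.12]. Speed limits (rad/s): [2.57, 2.57, 3.01, 3.14, 3.14, 3.14].

### API

Orientations are given as a unit quaternion [w, x, y, z].
In Python, from bench import sensors, vision, ctrl gives the robot as it stands.
- The arm moves only by the tool carry_out, never from a script. Its argument "deltas" is text: rows parted by semicolons, each of 7 numbers parted by spaces: the shift along the tool's x, y, z in mm, then the turn, a rotation vector about the tool's x, y, z in rad, then the closure, from 0 (fully open) to 1 (shut). In form: tx ty tz ax ay az claw; .... A call has 1 to 12 rows; each row is the pose to reach, as a shift and turn from the pose commanded when the call began, along the tool's axes at that moment; what a row does not reach only later rows make up. A row lasts 1/8 s, in which the tool goes at most 62.5 mm and 10.7 degrees, less where a joint would pass 70% of its speed; a pose out of reach is approached as far as the arm can. A call with a gripper value outside its range is refused whole. The fingers move at their own pace and stop on an object; the grip force is fixed at half the most. Time passes only in rows, so rows that repeat a pose let the fingers close. It gives the time, the measured TCP pose, the force, the opening and the grip force at its end, in the units of the state.
- sensors.get_obs(): the state, without advancing time (a new reading comes with each control period).
- vision.camera(name): name is "scene" or "top" or "wrist"; returns the picture (480x640x3 uint8, blue, green, red); there is no depth.
- vision.camera_model(name): a dict with "K" (3x3 intrinsics, pixels), "extrinsics" (4x4, takes a point from world to camera coordinates); the wrist camera has in their place "hand_eye" (4x4, takes a point from camera to tool coordinates, whose origin is the TCP and whose axes are the flange's). Camera axes: x right, y down, z forward; pixel columns grow to the right and rows downward; lengths in m; the calibration is good to about 2 mm. A picture is of the moment at which its call begins: read the wrist's pose just before it. camera_model takes no time and is no camera call.
- ctrl.hand_in(): hands the job in; it is judged then, once.
The state is a dict: "time_s": time; "q": joint angles; "dq": joint speeds; "joint_efforts": joint torques, N m; "eef_pos": TCP position; "eef_rot": TCP orientation; "wrist_force": force on the tool from outside, world axes, zero at the start; "torque": the same for the moment, N m; "opening": opening from 0.0 (shut) to 1.0 (fully open); "grasp_force": force on a finger pad.
Only numpy, scipy, OpenCV 4.12 (cv2) and the standard library are available. Lean on these libraries where they do the work, as an engineer would, in place of code of your own. Each camera call takes 0.05 s, during which the arm holds its last target. There are 200 camera calls.

## Working session

There is one attempt and no reset: what is moved stays moved. The work goes in short steps, Python scripts to look and compute and a tool call to move; the robot and the scene stay as the last step left them, time stands still between calls to the robot, and variables do not carry over. Pictures are saved under pics/ and viewed, at most 14 in all, crops included, and the job is handed in when it is done.

Besides the shell and the picture viewer there is one more tool, called after "Call:" by a JSON object that holds its "name" and its "arguments". carry_out: Moves the arm, as the interface text tells. Its arguments: {"type":"object","properties":{"deltas":{"type":"string"}},"required":["deltas"]}

```bash
mkdir -p pics; python3 - <<'E'
from bench import sensors, vision, ctrl
import cv2,numpy as np
o=sensors.get_obs();print(o['time_s'],o['eef_pos'],o['eef_rot'],o['opening'])
for n in('scene','top'):
    cv2.imwrite(f'pics/{n}0.png',vision.camera(n));m=vision.camera_model(n);print(n,np.round(m['K'],1).tolist(),np.round(m['extrinsics'],3).tolist())
print(vision.camera_model('wrist'))
E
```

```text
0.0 [0.15739798 0.55246176 0.23037342] [-3.16763264e-04  1.38461885e-01  9.90367354e-01 -8.43254521e-04] 0.998437940116145
scene [[468.3, 0.0, 322.2], [0.0, 468.3, 248.8], [0.0, 0.0, 1.0]] [[-0.605, 0.796, -0.003, 0.309], [0.61, 0.461, -0.644, -0.306], [-0.511, -0.392, -0.765, 1.221], [0.0, 0.0, 0.0, 1.0]]
top [[572.4, 0.0, 327.7], [0.0, 572.4, 239.7], [0.0, 0.0, 1.0]] [[-0.003, -1.0, 0.028, -0.017], [-0.984, -0.002, -0.18, 0.528], [0.18, -0.028, -0.983, 0.902], [0.0, 0.0, 0.0, 1.0]]
{'K': array([[376.46941849,   0.        , 319.32797576],
       [  0.        , 376.46941849, 246.318941  ],
       [  0.        ,   0.        ,   1.        ]]), 'hand_eye': array([[-9.62632730e-04, -9.51216151e-01, -3.08523756e-01,
         7.78757633e-02],
       [ 9.99999534e-01, -9.39877175e-04, -2.22368395e-04,
         9.58528269e-05],
       [-7.84540274e-05, -3.08523826e-01,  9.51216612e-01,
        -1.42543113e-01],
       [ 0.00000000e+00,  0.00000000e+00,  0.00000000e+00,
         1.00000000e+00]])}
```

View pics/top0.png

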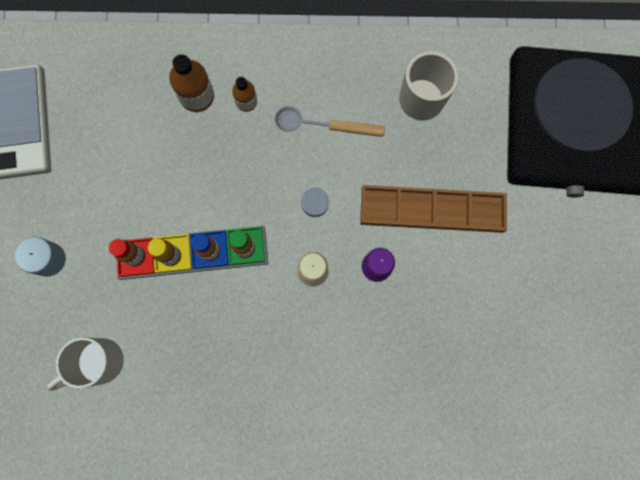

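View pics/scene0.png

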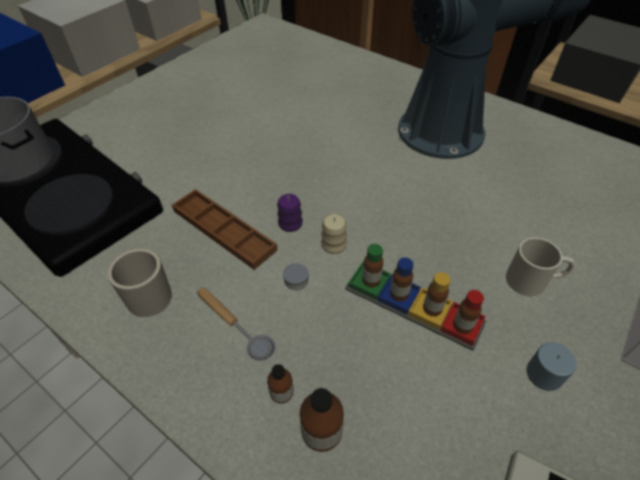

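The stock row, left to right, is red (125,252), yellow (163,252), blue (207,247), green (242,243). So in the rack, red goes rightmost, then yellow, blue, and green leftmost. The brown rack spans about (361–507, 186–230). The cream candle (313,268) and the purple look-alike (378,264) stay put, and the amber bottles with black caps (190,85) and (244,93) are decoys.

```bash
cat > h.py <<'E'
import cv2,numpy as np
from bench import sensors, vision
def P(n):
    m=vision.camera_model(n); return m['K']@m['extrinsics'][:3]
def unproj(n,uv,z):
    M=P(n); H=M[:,[0,1,3]].copy(); H[:,2]+=M[:,2]*z
    return cv2.perspectiveTransform(np.float64(uv).reshape(-1,1,2),np.linalg.inv(H)).reshape(-1,2)
def mask(im,h0,h1,s=120,v=50):
    h=cv2.cvtColor(im,cv2.COLOR_BGR2HSV); return cv2.inRange(h,(h0,s,v),(h1,255,255))
def big(m,roi):
    x0,y0,x1,y1=roi; k=np.zeros_like(m); k[y0:y1,x0:x1]=m[y0:y1,x0:x1]
    return max(cv2.findContours(k,cv2.RETR_EXTERNAL,cv2.CHAIN_APPROX_NONE)[0],key=cv2.contourArea)
E
python3 - <<'E'
from h import *
t=cv2.imread('pics/top0.png')
c=big(mask(t,2,20,90,30),(345,170,525,245)); w=unproj('top',c,.022)*1000
print('rack',cv2.minAreaRect(np.float32(w)),np.round(cv2.boxPoints(cv2.minAreaRect(np.float32(w)))).tolist())
# stock: all saturated colours
hs=cv2.cvtColor(t,cv2.COLOR_BGR2HSV)
for n,h,roi in(('green',(45,80),(225,220,280,275)),('blue',(105,125),(185,225,232,275)),('yellow',(22,34),(145,230,195,275)),('red',(0,3),(100,230,160,285))):
    m=mask(t,*h,130,60); y,x=np.nonzero(m[roi[1]:roi[3],roi[0]:roi[2]]); pts=np.c_[x+roi[0],y+roi[1]]
    w=np.float32(unproj('top',pts,.024)*1000); print(n,len(w),cv2.minAreaRect(w))
for n in('top','scene'):
    print(n,np.round(P(n),3).tolist())
cv2.imwrite('pics/crops.png',np.hstack([cv2.resize(t[215:290,100:280],None,fx=2.2,fy=4.4/2*1.0),cv2.resize(cv2.imread('pics/scene0.png')[225:345,335:495],None,fx=1.8,fy=1.8)[:165]]) )
E
```

```text
rack ((588.8271484375, -202.41860961914062), (252.4169921875, 68.8974609375), 86.89835357666016) [[548.0, -327.0], [616.0, -330.0], [630.0, -78.0], [561.0, -75.0]]
green 932 ((522.2542724609375, 122.34304809570312), (59.24091720581055, 60.15512466430664), 6.176485538482666)
blue 914 ((515.6163330078125, 183.62228393554688), (60.16208267211914, 59.67170715332031), 6.296054840087891)
yellow 1049 ((508.5303649902344, 249.3180694580078), (60.888614654541016, 68.58594512939453), 6.037166118621826)
red 880 ((503.38275146484375, 312.76171875), (63.64011764526367, 70.90320587158203), 6.069529056549072)
top [[57.486, -581.315, -306.209, 285.809], [-519.872, -8.106, -338.705, 518.456], [0.18, -0.028, -0.983, 0.902]]
scene [[-448.142, 246.505, -247.967, 537.947], [158.465, 118.296, -492.039, 160.402], [-0.511, -0.392, -0.765, 1.221]]
```

View pics/crops.png

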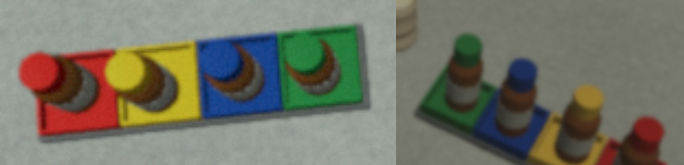

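```bash
cat >> h.py <<'E'
from scipy.spatial.transform import Rotation as R
def tool():
    o=sensors.get_obs(); q=o['eef_rot']; return o,R.from_quat([q[1],q[2],q[3],q[0]])
def down(yaw): # tool y at angle yaw, z down
    c,s=np.cos(yaw),np.sin(yaw); return R.from_matrix(np.array([[-s,c,0],[c,s,0],[0,0,-1.]]))
def delta(x,y,z,yaw):
    o,r=tool(); d=r.inv().apply(np.array([x,y,z])-o['eef_pos']*1000); a=(r.inv()*down(yaw)).as_rotvec()
    print('delta',np.round(d,1),np.round(a,4),'dist',np.round(np.linalg.norm(d)),'t',round(o['time_s'],2))
E
python3 - <<'E'
from h import *
delta(505,280,230,.107)
T=dict(red=(119.1,249.1),yellow=(157.7,247.3),blue=(200.9,241.8),green=(238.2,239.1))
S=dict(red=(474.4,298.9),yellow=(440,280.6),blue=(404.4,266.1),green=(373.9,252.2))
for k in T:
    X=cv2.triangulatePoints(P('top'),P('scene'),np.float64(T[k]),np.float64(S[k])).ravel(); print(k,np.round(X[:3]/X[3]*1000))
E
```

```text
delta [-409.  -166.7    0.6] [-1.600e-03  7.000e-04  1.186e+00] dist 442.0 t 0.1
red [503. 309.  95.]
yellow [506. 248.  98.]
blue [515. 183.  96.]
green [520. 124.  96.]
```

Call:
{"name": "carry_out", "arguments": {"deltas": "-409 -167 0 0 0 1.186 0;-409 -167 0 0 0 1.186 0;-409 -167 0 0 0 1.186 0;-409 -167 0 0 0 1.186 0;-409 -167 0 0 0 1.186 0;-409 -167 0 0 0 1.186 0;-409 -167 0 0 0 1.186 0;-409 -167 0 0 0 1.186 0;-409 -167 0 0 0 1.186 0;-409 -167 0 0 0 1.186 0"}}

```text
time_s: 1.35
eef_pos: [0.5039, 0.2813, 0.231]
eef_rot: [-0.0, 0.668, 0.745, -0.0]
wrist_force: [-0.9, 0.2, -0.8]
opening: 0.995
grasp_force: 0.0
```

```bash
cat >> h.py <<'E'
def wP():
    o,r=tool(); m=vision.camera_model('wrist'); B=np.eye(4);B[:3,:3]=r.as_matrix();B[:3,3]=o['eef_pos']
    return m['K']@np.linalg.inv(B@m['hand_eye'])[:3]
def wun(M,uv,z):
    H=M[:,[0,1,3]].copy(); H[:,2]+=M[:,2]*z
    return cv2.perspectiveTransform(np.float64(uv).reshape(-1,1,2),np.linalg.inv(H)).reshape(-1,2)*1000
E
python3 - <<'E'
from h import *
M=wP(); np.save('M1.npy',M); o,_=tool(); print(o['time_s'],o['eef_pos'],o['q'])
im=vision.camera('wrist'); cv2.imwrite('pics/w1.png',im)
E
```

```text
1.35 [0.50390096 0.28127139 0.23102926] [3.03324445e-01 1.86110066e-01 1.60134874e+00 3.80558959e-04
 1.35495885e+00 1.94326967e-01]
```

View pics/w1.png

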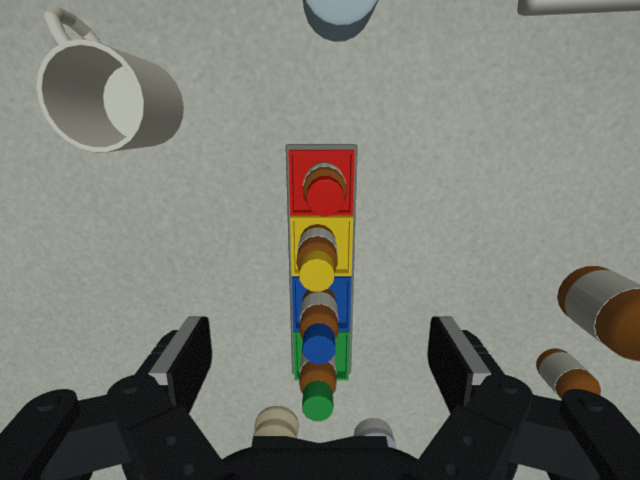

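The wrist view shows all four bottles, with cap tops at red (325,194), yellow (317,271), blue (319,343) and green (317,402). The red cell spans (288–356, 149–216).

```bash
python3 - <<'E'
from h import *
M=np.load('M1.npy')
print('caps',np.round(wun(M,[(325,193),(317,270),(319,342),(317,400)],.105),1).tolist())
print('cells',np.round(wun(M,[(288,149),(356,149),(291,216),(354,216)],.024),1).tolist())
delta(502.5,308,150,.107)
E
```

```text
caps [[505.5, 313.5], [506.1, 254.0], [514.4, 191.4], [518.8, 134.1]]
cells [[470.6, 335.6], [531.5, 342.2], [478.5, 274.2], [538.1, 280.7]]
delta [26.6  1.5 81.2] [-0.0005 -0.0001  0.0023] dist 85.0 t 1.4
```

Call:
{"name": "carry_out", "arguments": {"deltas": "28 3.6 0 0 0 0 0;28 3.6 50 0 0 0 0;28 3.6 100 0 0 0 0;28 3.6 140 0 0 0 0;28 3.6 140 0 0 0 0;28 3.6 140 0 0 0 0"}}

```text
time_s: 2.15
eef_pos: [0.5064, 0.3095, 0.0931]
eef_rot: [0.001, 0.668, 0.744, 0.001]
wrist_force: [0.7, 0.9, -0.3]
opening: 0.999
grasp_force: 0.0
```

```bash
python3 - <<'E'
from h import *
M=wP(); np.save('M2.npy',M); o,_=tool(); print(o['time_s'],o['eef_pos'],o['eef_rot'])
im=vision.camera('wrist'); cv2.imwrite('pics/w2.png',im)
delta(504.5,309.5,40,.107)
E
```

```text
2.15 [0.506416   0.30949492 0.09313314] [5.30482602e-04 6.67818881e-01 7.44322899e-01 1.04045427e-03]
delta [ 0.2 -2.7 53.8] [ 0.0037 -0.0009  0.0009] dist 54.0 t 2.2
```

View pics/w2.png

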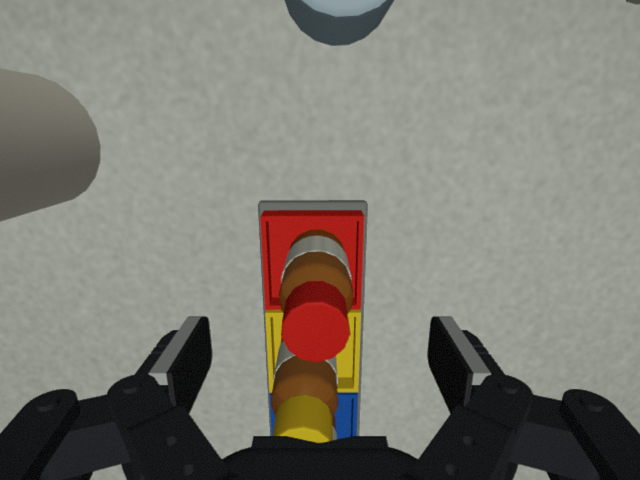

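The red cap top is centred at (316,318), nearly midway between the pads (columns 210 and 430).

```bash
python3 - <<'E'
from h import *
M=np.load('M2.npy')
print(np.round(wun(M,[(316,317)],.105),1), np.round(wun(M,[(316,250),(351,300)],.03),1))
b=sensors.get_obs
print(b()['eef_pos'],b()['eef_pos'])
E
```

```text
[[505.4 316.9]] [[504.7 319.2]
 [529.  289.9]]
[0.50705729 0.30951984 0.09380699] [0.50705729 0.30951984 0.09380699]
```

Call:
{"name": "carry_out", "arguments": {"deltas": "1.5 -1.7 25 0 0 0 0;1.5 -1.7 53 0 0 0 0;1.5 -1.7 53 0 0 0 0;1.5 -1.7 53 0 0 0 1;1.5 -1.7 53 0 0 0 1;1.5 -1.7 53 0 0 0 1;1.5 -1.7 53 0 0 0 1;1.5 -1.7 53 0 0 0 1;1.5 -1.7 53 0 0 0 1;1.5 -1.7 53 0 0 0 1"}}

```text
time_s: 3.45
eef_pos: [0.5049, 0.3101, 0.0399]
eef_rot: [0.001, 0.668, 0.744, 0.001]
wrist_force: [-1.8, -0.5, 6.1]
opening: 0.404
grasp_force: 59.6
```

Call:
{"name": "carry_out", "arguments": {"deltas": "0 0 -20 0 0 0 1;0 0 -60 0 0 0 1;0 0 -120 0 0 0 1;0 0 -150 0 0 0 1;0 0 -150 0 0 0 1;0 0 -150 0 0 0 1"}}

```text
time_s: 4.2
eef_pos: [0.5032, 0.3095, 0.1875]
eef_rot: [-0.0, 0.668, 0.744, -0.001]
wrist_force: [0.2, -0.2, -1.7]
opening: 0.404
grasp_force: 59.9
```

```bash
python3 - <<'E'
from h import *
o,r=tool(); print(o['eef_pos'],o['opening'],o['grasp_force'],o['wrist_force'])
c=np.array([588.8,-202.4]); y=np.array([.054,.9985])
for n,s in zip(('red','yellow','blue','green'),(-93,-31,31,93)): print(n,np.round(c+s*y,1))
p=c-93*y; delta(p[0],p[1],190,-.054)
cv2.imwrite('pics/s2.png',np.hstack([vision.camera('scene')[120:360,150:550]]))
E
```

```text
[0.50317669 0.30945042 0.18754118] 0.4043760269222946 59.91509176790714 [ 0.19739258 -0.23129475 -1.74261425]
red [ 583.8 -295.3]
yellow [ 587.1 -233.4]
blue [ 590.5 -171.4]
green [ 593.8 -109.5]
delta [-609.9   15.6   -2.3] [-0.0013  0.0004  0.161 ] dist 610.0 t 4.2
```

View pics/s2.png

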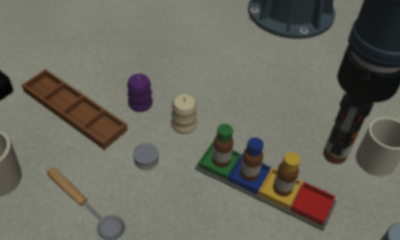

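Call:
{"name": "carry_out", "arguments": {"deltas": "-30 0 0 0 0 0.01 1;-80 2 0 0 0 0.02 1;-610 15.6 0 0 0 0.161 1;-610 15.6 0 0 0 0.161 1;-610 15.6 0 0 0 0.161 1;-610 15.6 0 0 0 0.161 1;-610 15.6 0 0 0 0.161 1;-610 15.6 0 0 0 0.161 1;-610 15.6 0 0 0 0.161 1;-610 15.6 0 0 0 0.161 1;-610 15.6 0 0 0 0.161 1;-610 15.6 0 0 0 0.161 1"}}

```text
time_s: 5.75
eef_pos: [0.5832, -0.2972, 0.1856]
eef_rot: [-0.002, 0.727, 0.686, -0.0]
wrist_force: [0.1, 1.0, -1.1]
opening: 0.404
grasp_force: 60.0
```

Call:
{"name": "carry_out", "arguments": {"deltas": "0 0 0 0 0 0 1;0 0 0 0 0 0 1;0 0 0 0 0 0 1"}}

```text
time_s: 6.12
eef_pos: [0.5847, -0.2939, 0.1883]
eef_rot: [-0.0, 0.725, 0.688, -0.0]
wrist_force: [-0.1, 0.0, -1.7]
opening: 0.404
grasp_force: 60.0
```

```bash
python3 - <<'E'
from h import *
delta(583.8,-295.3,190,-.054)
M=wP(); np.save('M3.npy',M); o,r=tool(); print(o['eef_pos'],o['opening'])
cv2.imwrite('pics/w3.png',vision.camera('wrist'))
E
```

```text
delta [-1.5 -0.9 -1.7] [-0.0002 -0.0001  0.0015] dist 2.0 t 6.12
[ 0.58474611 -0.29389547  0.1883024 ] 0.40380659885196474
```

View pics/w3.png

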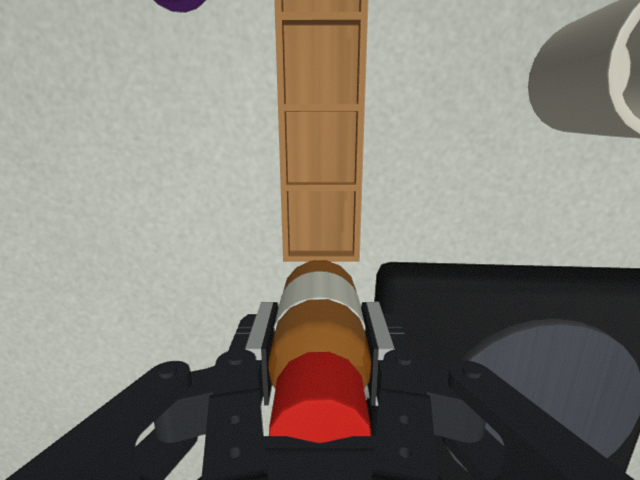

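All four rack cells are visible. The rightmost one is nearest the hand, with its outer end edge at row 261 (columns 284–359) and its divider at row 185.

```bash
python3 - <<'E'
from h import *
M=np.load('M3.npy')
print(np.round(wun(M,[(284,261),(359,261),(283,185),(361,185),(279,107),(365,107),(276,16),(367,16)],.022),1).tolist())
delta(583.8,-295.3,60,-.054)
E
```

```text
[[553.2, -326.9], [618.6, -330.4], [557.9, -260.8], [621.7, -264.2], [559.8, -200.8], [625.9, -204.4], [562.9, -139.4], [628.3, -142.9]]
delta [ -1.2  -1.  128.5] [0.0001 0.     0.0013] dist 128.0 t 6.17
```

Call:
{"name": "carry_out", "arguments": {"deltas": "-2 1.5 40 0 0 0 1;-2 1.5 90 0 0 0 1;-2 1.5 125 0 0 0 1;-2 1.5 140 0 0 0 1;-2 1.5 148 0 0 0 1;-2 1.5 151 0 0 0 1;-2 1.5 151 0 0 0 1;-2 1.5 151 0 0 0 1"}}

```text
time_s: 7.18
eef_pos: [0.5866, -0.2977, 0.0385]
eef_rot: [0.001, 0.726, 0.688, 0.0]
wrist_force: [0.3, -0.5, 0.0]
opening: 0.402
grasp_force: 60.0
```

Call:
{"name": "carry_out", "arguments": {"deltas": "0 0 1 0 0 0 1;0 0 2 0 0 0 1;0 0 3 0 0 0 1;0 0 3 0 0 0 1"}}

```text
time_s: 7.68
eef_pos: [0.5859, -0.2971, 0.0341]
eef_rot: [-0.0, 0.726, 0.688, -0.0]
wrist_force: [0.6, 0.9, -2.7]
opening: 0.404
grasp_force: 60.0
```

Call:
{"name": "carry_out", "arguments": {"deltas": "0 0 1 0 0 0 1;0 0 1 0 0 0 1;0 0 1 0 0 0 1"}}

```text
time_s: 8.05
eef_pos: [0.586, -0.2972, 0.034]
eef_rot: [0.0, 0.726, 0.688, -0.0]
wrist_force: [-3.2, 1.2, 5.2]
opening: 0.406
grasp_force: 60.6
```

Call:
{"name": "carry_out", "arguments": {"deltas": "0 0 1 0 0 0 1;0 0 1 0 0 0 1;0 0 1 0 0 0 1"}}

```text
time_s: 8.43
eef_pos: [0.586, -0.2973, 0.0339]
eef_rot: [0.0, 0.726, 0.688, -0.0]
wrist_force: [-5.1, 3.1, 11.5]
opening: 0.406
grasp_force: 61.3
```

Call:
{"name": "carry_out", "arguments": {"deltas": "0 0 -1 0 0 0 0.35;0 0 -1 0 0 0 0.35;0 0 -1 0 0 0 0.35;0 0 -1 0 0 0 0.35;0 0 -30 0 0 0 0.35;0 0 -80 0 0 0 0.35;0 0 -130 0 0 0 0.2;0 0 -160 0 0 0 0;0 0 -160 0 0 0 0;0 0 -160 0 0 0 0"}}

```text
time_s: 9.68
eef_pos: [0.5854, -0.2967, 0.1909]
eef_rot: [-0.001, 0.726, 0.688, -0.0]
wrist_force: [-0.4, 0.4, -0.3]
opening: 1.002
grasp_force: 0.0
```

```bash
python3 - <<'E'
from h import *
o,r=tool(); print(o['eef_pos'],o['opening'])
a=vision.camera('scene')[150:350,150:550]; b=vision.camera('top')[160:280,330:530]
cv2.imwrite('pics/s3.png',np.vstack([cv2.resize(a,(600,300)),cv2.resize(b,(480,288),interpolation=3) if 0 else cv2.copyMakeBorder(cv2.resize(b,(480,288)),0,0,0,120,0)]))
delta(506,248,190,.107)
E
```

```text
[ 0.58538077 -0.29673749  0.19089462] 1.0024047038222776
delta [ 539.4 -108.3    1.4] [-0.0028 -0.0022 -0.1611] dist 550.0 t 9.78
```

View pics/s3.png

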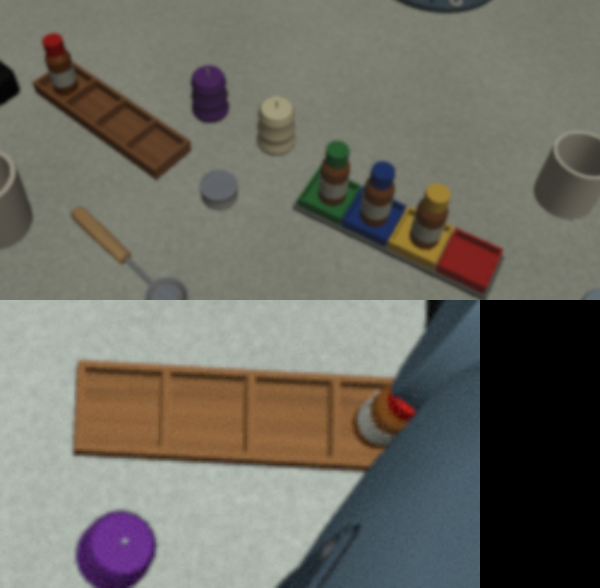

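Red stands upright in the rightmost cell. Yellow is next.

Call:
{"name": "carry_out", "arguments": {"deltas": "540 -108 0 0 0 -0.161 0;540 -108 0 0 0 -0.161 0;540 -108 0 0 0 -0.161 0;540 -108 0 0 0 -0.161 0;540 -108 0 0 0 -0.161 0;540 -108 0 0 0 -0.161 0;540 -108 0 0 0 -0.161 0;540 -108 0 0 0 -0.161 0;540 -108 0 0 0 -0.161 0;540 -108 0 0 0 -0.161 0;540 -108 0 0 0 -0.161 0;540 -108 0 0 0 -0.161 0"}}

```text
time_s: 11.28
eef_pos: [0.5074, 0.2466, 0.1917]
eef_rot: [-0.0, 0.669, 0.743, -0.001]
wrist_force: [-0.5, -0.0, -0.5]
opening: 1.0
grasp_force: 0.0
```

Call:
{"name": "carry_out", "arguments": {"deltas": "0 0 50 0 0 0 0;0 0 90 0 0 0 0;0 0 90 0 0 0 0;0 0 90 0 0 0 0"}}

```text
time_s: 11.78
eef_pos: [0.5086, 0.2474, 0.1038]
eef_rot: [0.001, 0.669, 0.743, 0.001]
wrist_force: [-0.0, 0.5, 0.1]
opening: 1.0
grasp_force: 0.0
```

```bash
cat >> h.py <<'E'
def cap(h,file):
    # top rim: lowest row of the cap blob, its half width gives the disc centre
    M=wP(); im=vision.camera('wrist'); cv2.imwrite(file,im)
    m=mask(im,*h,130,90); m=cv2.morphologyEx(m,cv2.MORPH_OPEN,np.ones((9,9)))
    w=unprojpts=None
    x,y,ww,hh=cv2.boundingRect(big(m,(240,250,400,440)))
    bot=wun(M,[(x+ww/2,y+hh)],.105)[0]; o,r=tool()
    tx=r.as_matrix()[:2,0]; c=bot+14*tx
    print('blob',x,y,ww,hh,'cap centre',np.round(c,1)); return c
E
python3 - <<'E'
from h import *
o,r=tool(); print(o['eef_pos'],o['time_s']); c=cap((20,34),'pics/w4.png')
delta(c[0],c[1],40,.107)
E
```

```text
[0.50855027 0.24738161 0.10377172] 11.775
blob 280 268 64 75 cap centre [506.1 250.3]
delta [ 2.9 -2.8 64.4] [ 0.0033 -0.0004 -0.0009] dist 65.0 t 11.82
```

View pics/w4.png

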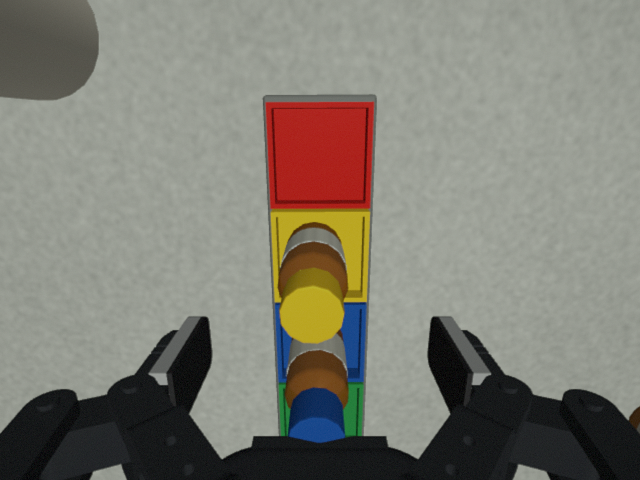

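The yellow cap is at (312,305), and the measured centre (506,250) agrees with the triangulation.

Call:
{"name": "carry_out", "arguments": {"deltas": "3 -2.8 30 0 0 0 0;3 -2.8 64 0 0 0 0;3 -2.8 64 0 0 0 0;3 -2.8 64 0 0 0 1;3 -2.8 64 0 0 0 1;3 -2.8 64 0 0 0 1;3 -2.8 64 0 0 0 1;3 -2.8 64 0 0 0 1;3 -2.8 64 0 0 0 1"}}

```text
time_s: 12.95
eef_pos: [0.5054, 0.2509, 0.04]
eef_rot: [0.001, 0.668, 0.744, 0.001]
wrist_force: [-1.2, 0.6, 6.0]
opening: 0.404
grasp_force: 60.1
```

Call:
{"name": "carry_out", "arguments": {"deltas": "0 0 -20 0 0 0 1;0 0 -60 0 0 0 1;0 0 -120 0 0 0 1;0 0 -150 0 0 0 1;0 0 -150 0 0 0 1;0 0 -150 0 0 0 1"}}

```text
time_s: 13.7
eef_pos: [0.5033, 0.2504, 0.187]
eef_rot: [-0.001, 0.668, 0.744, -0.001]
wrist_force: [-0.3, -0.2, -1.4]
opening: 0.402
grasp_force: 60.0
```

```bash
python3 - <<'E'
from h import *
delta(589.5,-233.7,190,-.054)
E
```

```text
delta [-490.5   34.    -2.9] [-0.0019  0.0004  0.1611] dist 492.0 t 13.7
```

Call:
{"name": "carry_out", "arguments": {"deltas": "-30 2 0 0 0 0.01 1;-80 5 0 0 0 0.02 1;-490 34 0 0 0 0.161 1;-490 34 0 0 0 0.161 1;-490 34 0 0 0 0.161 1;-490 34 0 0 0 0.161 1;-490 34 0 0 0 0.161 1;-490 34 0 0 0 0.161 1;-490 34 0 0 0 0.161 1;-490 34 0 0 0 0.161 1;-490 34 0 0 0 0.161 1;-490 34 0 0 0 0.161 1"}}

```text
time_s: 15.2
eef_pos: [0.5899, -0.2314, 0.1874]
eef_rot: [-0.001, 0.725, 0.688, -0.0]
wrist_force: [-0.2, 0.6, -1.5]
opening: 0.402
grasp_force: 60.0
```

Call:
{"name": "carry_out", "arguments": {"deltas": "0 0 0 0 0 0 1;0 0 0 0 0 0 1"}}

```text
time_s: 15.45
eef_pos: [0.5905, -0.2323, 0.1885]
eef_rot: [0.0, 0.726, 0.688, 0.0]
wrist_force: [-0.6, 0.1, -1.5]
opening: 0.406
grasp_force: 60.0
```

```bash
python3 - <<'E'
from h import *
delta(589.5,-233.7,38,-.054)
M=wP()
im=vision.camera('wrist');cv2.imwrite('pics/w5.png',im)
np.save('M5.npy',M)
E
```

```text
delta [ -1.4  -0.9 150.5] [0.0003 0.0001 0.001 ] dist 151.0 t 15.45
```

View pics/w5.png

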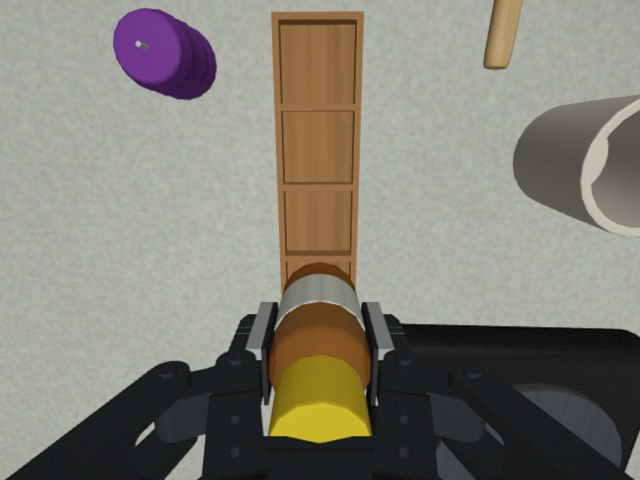

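The target cell, second from the right, is at rows 189–250. That matches the earlier red placement geometry one cell over.

Call:
{"name": "carry_out", "arguments": {"deltas": "-1.5 -1 40 0 0 0 1;-1.5 -1 90 0 0 0 1;-1.5 -1 125 0 0 0 1;-1.5 -1 140 0 0 0 1;-1.5 -1 148 0 0 0 1;-1.5 -1 151 0 0 0 1;-1.5 -1 151 0 0 0 1;-1.5 -1 151 0 0 0 1"}}

```text
time_s: 16.5
eef_pos: [0.5899, -0.2349, 0.0384]
eef_rot: [0.001, 0.726, 0.688, 0.0]
wrist_force: [-0.4, 0.8, -1.3]
opening: 0.403
grasp_force: 60.0
```

Call:
{"name": "carry_out", "arguments": {"deltas": "0 0 1 0 0 0 1;0 0 2 0 0 0 1;0 0 3 0 0 0 1;0 0 3 0 0 0 1"}}

```text
time_s: 17.0
eef_pos: [0.5892, -0.2345, 0.0342]
eef_rot: [-0.0, 0.726, 0.688, -0.0]
wrist_force: [0.2, -0.2, -1.5]
opening: 0.405
grasp_force: 60.1
```

Call:
{"name": "carry_out", "arguments": {"deltas": "0 0 1 0 0 0 1;0 0 1 0 0 0 1;0 0 1 0 0 0 1"}}

```text
time_s: 17.38
eef_pos: [0.5893, -0.2345, 0.034]
eef_rot: [-0.0, 0.726, 0.688, -0.0]
wrist_force: [-2.7, 0.9, 5.8]
opening: 0.401
grasp_force: 60.7
```

Contact with the floor. Releasing.

Call:
{"name": "carry_out", "arguments": {"deltas": "0 0 0 0 0 0 0.35;0 0 0 0 0 0 0.35;0 0 0 0 0 0 0.35;0 0 0 0 0 0 0.35;0 0 -30 0 0 0 0.35;0 0 -80 0 0 0 0.35;0 0 -130 0 0 0 0.2;0 0 -160 0 0 0 0;0 0 -160 0 0 0 0;0 0 -160 0 0 0 0"}}

```text
time_s: 18.62
eef_pos: [0.5886, -0.2341, 0.192]
eef_rot: [-0.001, 0.726, 0.688, -0.0]
wrist_force: [-0.5, -0.4, -0.7]
opening: 1.0
grasp_force: 0.0
```

```bash
python3 - <<'E'
from h import *
delta(515,185,190,.107)
E
```

```text
delta [414.5 -96.2   2.5] [-0.0014 -0.001  -0.161 ] dist 425.0 t 18.62
```

Call:
{"name": "carry_out", "arguments": {"deltas": "415 -96 0 0 0 -0.161 0;415 -96 0 0 0 -0.161 0;415 -96 0 0 0 -0.161 0;415 -96 0 0 0 -0.161 0;415 -96 0 0 0 -0.161 0;415 -96 0 0 0 -0.161 0;415 -96 0 0 0 -0.161 0;415 -96 0 0 0 -0.161 0;415 -96 0 0 0 -0.161 0;415 -96 0 0 0 -0.161 0"}}

```text
time_s: 19.88
eef_pos: [0.5158, 0.1838, 0.1925]
eef_rot: [-0.0, 0.669, 0.743, -0.001]
wrist_force: [-1.1, -0.8, -0.1]
opening: 1.001
grasp_force: 0.0
```

Call:
{"name": "carry_out", "arguments": {"deltas": "0 0 50 0 0 0 0;0 0 90 0 0 0 0;0 0 90 0 0 0 0;0 0 90 0 0 0 0"}}

```text
time_s: 20.38
eef_pos: [0.517, 0.1845, 0.1047]
eef_rot: [0.001, 0.669, 0.743, 0.001]
wrist_force: [-0.2, 0.0, 1.0]
opening: 1.002
grasp_force: 0.0
```

```bash
python3 - <<'E'
from h import *
o,r=tool(); print(o['eef_pos'],o['time_s']); c=cap((104,126),'pics/w6.png')
delta(c[0],c[1],40,.107)
E
```

```text
[0.51700906 0.18450794 0.10466456] 20.375
blob 281 278 62 69 cap centre [514.8 184.9]
delta [ 0.4 -2.8 65.3] [ 0.0032 -0.     -0.0009] dist 65.0 t 20.43
```

Blue's centre is at (515,185), which agrees with the triangulation.

Call:
{"name": "carry_out", "arguments": {"deltas": "0.5 -2.8 30 0 0 0 0;0.5 -2.8 65 0 0 0 0;0.5 -2.8 65 0 0 0 0;0.5 -2.8 65 0 0 0 1;0.5 -2.8 65 0 0 0 1;0.5 -2.8 65 0 0 0 1;0.5 -2.8 65 0 0 0 1;0.5 -2.8 65 0 0 0 1;0.5 -2.8 65 0 0 0 1"}}

```text
time_s: 21.55
eef_pos: [0.5142, 0.1855, 0.04]
eef_rot: [0.001, 0.668, 0.744, 0.001]
wrist_force: [-1.2, -0.3, 6.7]
opening: 0.405
grasp_force: 60.1
```

Call:
{"name": "carry_out", "arguments": {"deltas": "0 0 -20 0 0 0 1;0 0 -60 0 0 0 1;0 0 -120 0 0 0 1;0 0 -150 0 0 0 1;0 0 -150 0 0 0 1;0 0 -150 0 0 0 1"}}

```text
time_s: 22.3
eef_pos: [0.512, 0.1852, 0.1871]
eef_rot: [-0.001, 0.668, 0.744, -0.001]
wrist_force: [0.7, 1.1, -2.0]
opening: 0.403
grasp_force: 60.0
```

```bash
python3 - <<'E'
from h import *
delta(593,-171.8,190,-.054)
E
```

```text
delta [-363.6   42.4   -3. ] [-0.0018  0.0002  0.161 ] dist 366.0 t 22.3
```

Call:
{"name": "carry_out", "arguments": {"deltas": "-30 3 0 0 0 0.01 1;-80 9 0 0 0 0.02 1;-364 42 0 0 0 0.161 1;-364 42 0 0 0 0.161 1;-364 42 0 0 0 0.161 1;-364 42 0 0 0 0.161 1;-364 42 0 0 0 0.161 1;-364 42 0 0 0 0.161 1;-364 42 0 0 0 0.161 1;-364 42 0 0 0 0.161 1;-364 42 0 0 0 0.161 1;-364 42 0 0 0 0.161 1"}}

```text
time_s: 23.8
eef_pos: [0.5937, -0.1714, 0.1885]
eef_rot: [0.0, 0.726, 0.688, 0.0]
wrist_force: [-0.4, -0.4, -0.5]
opening: 0.405
grasp_force: 60.0
```

```bash
python3 - <<'E'
from h import *
delta(593,-171.8,38,-.054)
E
```

```text
delta [ -0.4  -0.7 150.5] [0.0002 0.0001 0.0011] dist 150.0 t 23.8
```

Call:
{"name": "carry_out", "arguments": {"deltas": "-0.5 -0.7 40 0 0 0 1;-0.5 -0.7 90 0 0 0 1;-0.5 -0.7 125 0 0 0 1;-0.5 -0.7 140 0 0 0 1;-0.5 -0.7 148 0 0 0 1;-0.5 -0.7 151 0 0 0 1;-0.5 -0.7 151 0 0 0 1;-0.5 -0.7 151 0 0 0 1"}}

```text
time_s: 24.8
eef_pos: [0.5936, -0.1729, 0.0384]
eef_rot: [0.001, 0.726, 0.688, 0.0]
wrist_force: [-0.0, -0.4, -1.6]
opening: 0.399
grasp_force: 60.0
```

Call:
{"name": "carry_out", "arguments": {"deltas": "0 0 1 0 0 0 1;0 0 2 0 0 0 1;0 0 3 0 0 0 1;0 0 3 0 0 0 1"}}

```text
time_s: 25.3
eef_pos: [0.5928, -0.1726, 0.0342]
eef_rot: [-0.0, 0.726, 0.688, -0.0]
wrist_force: [1.1, 0.6, -2.3]
opening: 0.403
grasp_force: 60.2
```

Call:
{"name": "carry_out", "arguments": {"deltas": "0 0 1 0 0 0 1;0 0 1 0 0 0 1;0 0 1 0 0 0 1"}}

```text
time_s: 25.68
eef_pos: [0.5929, -0.1726, 0.0341]
eef_rot: [-0.0, 0.726, 0.688, -0.0]
wrist_force: [-2.8, 0.6, 6.2]
opening: 0.408
grasp_force: 60.7
```

Call:
{"name": "carry_out", "arguments": {"deltas": "0 0 0 0 0 0 0.35;0 0 0 0 0 0 0.35;0 0 0 0 0 0 0.35;0 0 0 0 0 0 0.35;0 0 -30 0 0 0 0.35;0 0 -80 0 0 0 0.35;0 0 -130 0 0 0 0.2;0 0 -160 0 0 0 0;0 0 -160 0 0 0 0;0 0 -160 0 0 0 0"}}

```text
time_s: 26.92
eef_pos: [0.5922, -0.1723, 0.192]
eef_rot: [-0.001, 0.726, 0.688, -0.0]
wrist_force: [-0.1, -0.5, -0.0]
opening: 0.996
grasp_force: 0.0
```

```bash
python3 - <<'E'
from h import *
delta(519,125,190,.107)
E
```

```text
delta [292.9 -89.1   2.3] [-0.0015 -0.0008 -0.161 ] dist 306.0 t 26.93
```

Call:
{"name": "carry_out", "arguments": {"deltas": "293 -89 0 0 0 -0.161 0;293 -89 0 0 0 -0.161 0;293 -89 0 0 0 -0.161 0;293 -89 0 0 0 -0.161 0;293 -89 0 0 0 -0.161 0;293 -89 0 0 0 -0.161 0;293 -89 0 0 0 -0.161 0;293 -89 0 0 0 -0.161 0"}}

```text
time_s: 27.92
eef_pos: [0.5199, 0.1235, 0.1925]
eef_rot: [-0.0, 0.669, 0.743, -0.001]
wrist_force: [-0.1, -0.2, -0.4]
opening: 1.002
grasp_force: 0.0
```

Call:
{"name": "carry_out", "arguments": {"deltas": "0 0 50 0 0 0 0;0 0 90 0 0 0 0;0 0 90 0 0 0 0;0 0 90 0 0 0 0"}}

```text
time_s: 28.42
eef_pos: [0.521, 0.124, 0.1046]
eef_rot: [0.001, 0.669, 0.743, 0.001]
wrist_force: [0.8, 0.9, 0.9]
opening: 1.004
grasp_force: 0.0
```

```bash
python3 - <<'E'
from h import *
o,r=tool(); print(o['eef_pos'],o['time_s']); c=cap((45,85),'pics/w7.png')
delta(c[0],c[1],40,.107)
E
```

```text
[0.52100139 0.12401647 0.10458032] 28.425
blob 285 288 61 56 cap centre [520.2 126.1]
delta [ 2.  -1.3 65.2] [ 0.003   0.0003 -0.001 ] dist 65.0 t 28.48
```

Green's centre is at (520,126), also consistent with the triangulation.

Call:
{"name": "carry_out", "arguments": {"deltas": "1.5 -1.5 30 0 0 0 0;1.5 -1.5 65 0 0 0 0;1.5 -1.5 65 0 0 0 0;1.5 -1.5 65 0 0 0 1;1.5 -1.5 65 0 0 0 1;1.5 -1.5 65 0 0 0 1;1.5 -1.5 65 0 0 0 1;1.5 -1.5 65 0 0 0 1;1.5 -1.5 65 0 0 0 1"}}

```text
time_s: 29.6
eef_pos: [0.5194, 0.1262, 0.04]
eef_rot: [0.001, 0.668, 0.744, 0.001]
wrist_force: [-0.7, -0.0, 6.6]
opening: 0.405
grasp_force: 60.0
```

Call:
{"name": "carry_out", "arguments": {"deltas": "0 0 -20 0 0 0 1;0 0 -60 0 0 0 1;0 0 -120 0 0 0 1;0 0 -150 0 0 0 1;0 0 -150 0 0 0 1;0 0 -150 0 0 0 1"}}

```text
time_s: 30.35
eef_pos: [0.5173, 0.1261, 0.1872]
eef_rot: [-0.001, 0.668, 0.744, -0.001]
wrist_force: [-0.1, 0.3, -0.5]
opening: 0.403
grasp_force: 59.9
```

```bash
python3 - <<'E'
from h import *
delta(596.4,-109.9,190,-.054)
t=cv2.imread('pics/top0.png'); c=big(mask(t,125,150,80,30),(350,235,410,290)); print('purple',np.round(unproj('top',[cv2.minEnclosingCircle(c)[0]],.06)*1000))
E
```

```text
delta [-243.1   53.4   -2.9] [-0.0016  0.      0.1611] dist 249.0 t 30.35
purple [[485. -99.]]
```

Call:
{"name": "carry_out", "arguments": {"deltas": "-30 6 0 0 0 0.01 1;-80 17 0 0 0 0.02 1;-243 53 0 0 0 0.161 1;-243 53 0 0 0 0.161 1;-243 53 0 0 0 0.161 1;-243 53 0 0 0 0.161 1;-243 53 0 0 0 0.161 1;-243 53 0 0 0 0.161 1;-243 53 0 0 0 0.161 1;-243 53 0 0 0 0.161 1"}}

```text
time_s: 31.6
eef_pos: [0.5968, -0.109, 0.1885]
eef_rot: [0.0, 0.726, 0.688, 0.0]
wrist_force: [0.5, -0.5, -1.4]
opening: 0.403
grasp_force: 59.9
```

```bash
python3 - <<'E'
from h import *
delta(596.4,-109.9,38,-.054)
E
```

```text
delta [ -0.9  -0.4 150.5] [0.0002 0.     0.0011] dist 150.0 t 31.6
```

Call:
{"name": "carry_out", "arguments": {"deltas": "-1 -0.5 40 0 0 0 1;-1 -0.5 90 0 0 0 1;-1 -0.5 125 0 0 0 1;-1 -0.5 140 0 0 0 1;-1 -0.5 148 0 0 0 1;-1 -0.5 151 0 0 0 1;-1 -0.5 151 0 0 0 1;-1 -0.5 151 0 0 0 1"}}

```text
time_s: 32.6
eef_pos: [0.597, -0.1111, 0.0384]
eef_rot: [0.001, 0.726, 0.688, 0.0]
wrist_force: [0.4, 0.9, 0.1]
opening: 0.402
grasp_force: 59.9
```

Call:
{"name": "carry_out", "arguments": {"deltas": "0 0 1 0 0 0 1;0 0 2 0 0 0 1;0 0 3 0 0 0 1;0 0 3 0 0 0 1"}}

```text
time_s: 33.1
eef_pos: [0.5962, -0.1108, 0.0342]
eef_rot: [-0.0, 0.726, 0.688, -0.0]
wrist_force: [-0.3, 0.0, -1.6]
opening: 0.4
grasp_force: 60.0
```

Call:
{"name": "carry_out", "arguments": {"deltas": "0 0 1 0 0 0 1;0 0 1 0 0 0 1;0 0 1 0 0 0 1"}}

```text
time_s: 33.48
eef_pos: [0.5963, -0.1108, 0.034]
eef_rot: [-0.0, 0.726, 0.688, -0.0]
wrist_force: [-3.0, 1.6, 5.8]
opening: 0.399
grasp_force: 60.6
```

Release, rise, and move back over the stock side so the rack is in view.

Call:
{"name": "carry_out", "arguments": {"deltas": "0 0 0 0 0 0 0.35;0 0 0 0 0 0 0.35;0 0 0 0 0 0 0.35;0 0 0 0 0 0 0.35;0 0 -30 0 0 0 0.35;0 0 -80 0 0 0 0.35;0 0 -130 0 0 0 0.2;0 0 -170 0 0 0 0;200 -100 -170 0 0 0 0;300 -150 -170 0 0 0 0;300 -150 -170 0 0 0 0;300 -150 -170 0 0 0 0"}}

```text
time_s: 34.98
eef_pos: [0.4957, 0.1201, 0.2035]
eef_rot: [0.0, 0.726, 0.688, 0.0]
wrist_force: [0.6, 1.2, 0.5]
opening: 1.0
grasp_force: 0.0
```

Call:
{"name": "carry_out", "arguments": {"deltas": "60 -20 0 0 0 0 0;100 -40 0 0 0 0 0;100 -40 0 0 0 0 0;100 -40 0 0 0 0 0"}}

```text
time_s: 35.48
eef_pos: [0.4623, 0.2203, 0.2033]
eef_rot: [0.0, 0.726, 0.688, -0.0]
wrist_force: [-0.1, -0.2, -0.4]
opening: 0.999
grasp_force: 0.0
```

```bash
python3 - <<'E'
from h import *
o,_=tool();print(o['eef_pos'],o['time_s'])
a=vision.camera('scene')[150:350,150:550]; b=vision.camera('top')[160:290,280:530]
cv2.imwrite('pics/s9.png',np.vstack([cv2.resize(a,(600,300)),cv2.resize(b,(600,299))]))
E
```

```text
[0.46228038 0.22025748 0.20332715] 35.475
```

View pics/s9.png

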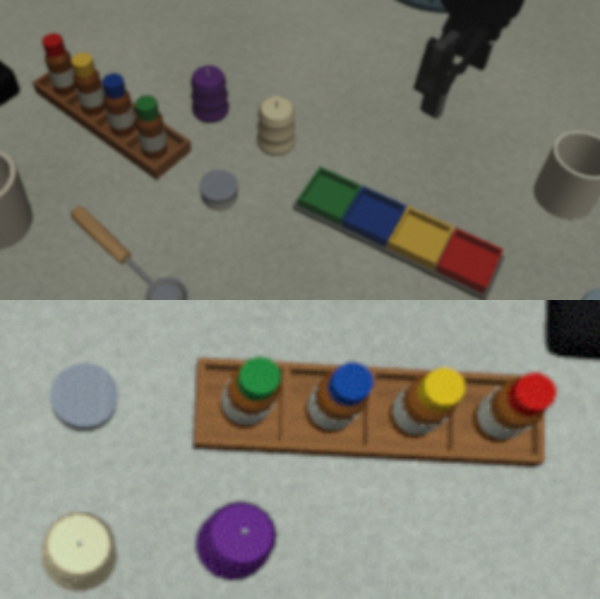

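All four bottles stand upright in their own cells: green, blue, yellow, red from left to right. Both candles are unmoved and the gripper is clear.

```bash
python3 -c "
from bench import ctrl; print(ctrl.hand_in())"
```

```text
the job is handed in; nothing more can be done
None
```

I moved all four bottles into the pouring rack in reverse order (green, blue, yellow, red from left to right), upright and released, with the candle left where it was, and handed the job in at about 35 s.

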